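Lock the coconut scraper's suction foot

ROBOT

A 6-joint arm with a two-finger parallel gripper is mounted at the origin on the work surface. World frame = base frame: x ahead of the robot, y to its left, z up, the work surface at z = 0. Lengths are in mm, angles in rad, forces in N, time in s.
With the tool pointing down it reaches from about 300 to 775 mm from the base axis. Payload 14.6 kg.
Tool frame: the origin (TCP) lies midway between the tips of the shut fingers; the grasp point (between the pads) lies 19 mm behind it; z points along the fingers, y is the direction in which the jaws open and shut (so a half turn about z gives the same grasp; the last joint's range is limited). The gripper opens to 94 mm and grips with 3 to 60 N. Pads are 16 mm wide; open, the fingers measure 119 mm over their backs; the gripper's body (75 mm by 177 mm) begins 78 mm behind the grasp point.
Start: joints at [-1.24, 0.3, 1.521, -0, 1.321, -0.067], TCP at [213.057, -507.046, 184.246] pointing down, gripper open.
Joint ranges: [-3.03, 3.03], [-0.79, 2.21], [0.23, 2.52], [-1.04, 4.18], [0, 3.07], [-2.55, 2.55]. Speed limits (rad/s): [2.22, 2.22, 2.57, 3.14, 3.14, 3.14].

INTERFACE

Orientations are given as [roll, pitch, yaw] about the fixed x, y, z axes, in that order (R = Rz(yaw) Ry(pitch) Rx(roll)).
In Python, from cell import read_state, camera, get_calibration, sign_off gives the robot as it stands.
- The arm moves only by the tool carry_out, never from a script. Its argument "series" is a list of rows, each an object with "delta_pos": the shift along the world's x, y, z in mm, a list of three; "turn": the turn, a rotation vector about the world's x, y, z in rad, a list of three; "hand": the opening, from 0 (shut) to 1 (fully open). A call has 1 to 8 rows; each row is the pose to reach, as a shift and turn from the pose commanded when the call began; what a row does not reach only later rows make up. A row lasts 1/8 s, in which the tool goes at most 62.5 mm and 10.7 degrees, less where a joint would pass 70% of its speed; a pose out of reach is approached as far as the arm can. A call with a gripper value outside its range is refused whole. The fingers move at their own pace and stop on an object; "squeeze" is the grip in N (left out, the last holds). Time passes only in rows, so rows that repeat a pose let the fingers close. It gives the time, the measured TCP pose, the force and the opening at its end, in the units of the state.
- read_state(): the state, without advancing time (a new reading comes with each control period).
- camera(name): name is "side" or "top" or "wrist"; returns the picture (420x560x3 uint8, red, green, blue); there is no depth.
- get_calibration(name): a dict with "intrinsics" (3x3 intrinsics, pixels), "pose" (4x4, takes a point from camera to world coordinates). Camera axes: x right, y down, z forward; pixel columns grow to the right and rows downward; lengths in mm; the calibration is good to about 2 mm. A picture is of the moment at which its call begins: read the wrist's pose just before it. get_calibration takes no time and is no camera call; for the wrist camera it gives the pose at the moment of the call.
- sign_off(): hands the job in, once; it reports no verdict.
The state is a dict: "clock": time; "joints": joint angles; "qd": joint speeds; "effort": joint torques, N m; "eef_pos": TCP position; "eef_rot": TCP orientation; "wrist_force": force on the tool from outside, world axes, zero at the start; "moment": the same for the moment, N m; "finger_gap": finger opening in mm.
Only numpy, scipy, OpenCV 4.12 (cv2) and the standard library are available. Lean on these libraries where they do the work, as an engineer would, in place of code of your own. Each camera call takes 0.05 s, during which the arm holds its last target.

TASK

Get the coconut scraper ready for use: press the sprung lever on its suction foot all the way down until it catches and stays down by itself. The drum grater standing beside it has the same foot and lever: leave that lever up.

Things in the scene. Friction and masses are not known exactly. Their poses are not given: they have to be found in the camera images.
- scraper_lever (a joint): Coconut scraper's foot lever (rad): 0 = up, sloping up 35 degrees from its hinge; 0.61 = fully down, level, at a stop. A spring lifts it (2 to 3 N at the paddle); from 0.35 to 0.47 it rides over a catch (about 5 N), then stays at about 0.58 when let go. The scraper: fixed machine 220 mm high, a barrel on a post with a domed bladed burr (62 mm) at one end, a crank at the other.
- scraper_paddle (a point): Middle of the top of the black paddle (44 x 34 mm, 8 thick) ending the scraper's lever. x points level to the hinge and post (lever up), y along the hinge. The hinge is 34 mm above the work surface. Paddle: 80 mm level from it and 95 mm up at the start; 100 mm and 38 mm up when down. Pushing straight down at its start point works: it slides outwards. Clear above; post and barrel 110 mm beyond.
- grater_lever (a joint): The same lever on the drum grater's foot, with the same angles and spring; leave it up. On both machines the catch is a small block, 45 mm high, beside the lever (+y side), 40 mm from the hinge and 20 to 35 mm off the middle of the lever.
- grater_paddle (a point): The same point on the drum grater's lever. The grater: fixed machine 265 mm high with a fat horizontal drum (72 mm) and an upright square chute on top; same foot, post, crank and stone tile (290 x 180 x 8 mm) as the scraper.

How it is judged (in metres and radians):
At the end, for the whole second after the job is handed in: The scraper's foot lever is held down by its catch (above 0.53 rad of 0.61) and the grater's lever is up (below 0.1 rad) (value of joint scraper_lever above 0.53 rad and value of joint grater_lever below 0.1 rad); the robot touches nothing.
It fails at once if the drum grater's lever is pressed (more than 0.25 rad) (value of joint grater_lever above 0.25 rad).
It also fails if it takes over 34 s, if anything falls off the work surface, if the arm or the gripper's body presses on something with over 40 N, if the wrist force passes 120 N, or if a joint passes its speed limit or range.

## Working session

There is one attempt and no reset: what is moved stays moved. The work goes in short steps, Python scripts to look and compute and a tool call to move; the robot and the scene stay as the last step left them, time stands still between calls to the robot, and variables do not carry over. Pictures are saved under pics/ and viewed, and the job is handed in when it is done.

Besides the shell and the picture viewer there is one more tool, called after "Request:" by a JSON object that holds its "name" and its "arguments". carry_out: Moves the arm, as the interface text tells. Its arguments: {"type":"object","properties":{"series":{"type":"array"},"squeeze":{"type":"number"}},"required":["series"]}

```bash
mkdir -p pics
python3 - <<'E'
from cell import *
import cv2,numpy as np
for n in("side","top"):
    cv2.imwrite(f"pics/{n}0.png",camera(n)[:,:,::-1]); c=get_calibration(n); print(n,np.round(c["intrinsics"],1).tolist(),np.round(c["pose"],3).tolist())
print(read_state())
E
```

```text
side [[502.0, 0.0, 282.2], [0.0, 502.0, 205.4], [0.0, 0.0, 1.0]] [[-0.94, -0.236, 0.247, 274.662], [-0.341, 0.681, -0.648, 699.643], [-0.015, -0.693, -0.721, 923.325], [0.0, 0.0, 0.0, 1.0]]
top [[390.3, 0.0, 270.2], [0.0, 390.3, 210.1], [0.0, 0.0, 1.0]] [[0.003, -0.986, 0.167, 434.717], [-1.0, 0.0, 0.018, -24.606], [-0.018, -0.167, -0.986, 925.188], [0.0, 0.0, 0.0, 1.0]]
{'clock': 0.1, 'joints': array([-1.23958151e+00,  3.00396362e-01,  1.52150522e+00,  1.04876326e-05,
        1.32071150e+00, -6.65889717e-02]), 'qd': array([-1.14557534e-03, -2.89896286e-03, -2.22069072e-03, -3.32027442e-04,
       -2.84713771e-06,  1.28668379e-03]), 'effort': array([ 1.82989454e-03, -5.32645261e+01, -3.53281188e+01,  7.10114487e-02,
        2.34947907e-02, -6.10089728e-05]), 'eef_pos': array([ 212.98967725, -506.80909691,  183.75943226]), 'eef_rot': array([-3.14057517e+00, -7.80348947e-05,  3.97801153e-01]), 'wrist_force': array([-0.47117208, -0.0727003 ,  0.81499871]), 'moment': array([ 0.03359777, -0.0623215 , -0.00303587]), 'finger_gap': 93.85362028101714}
```

View pics/side0.png

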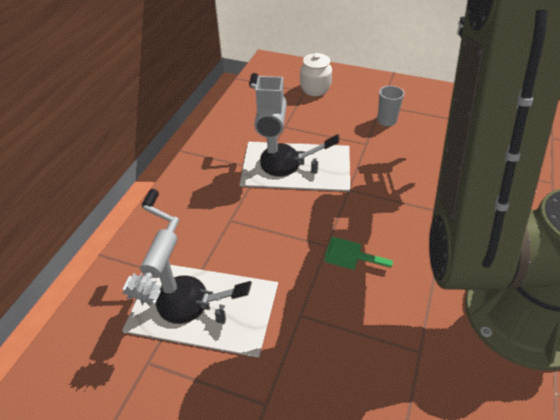

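View pics/top0.png

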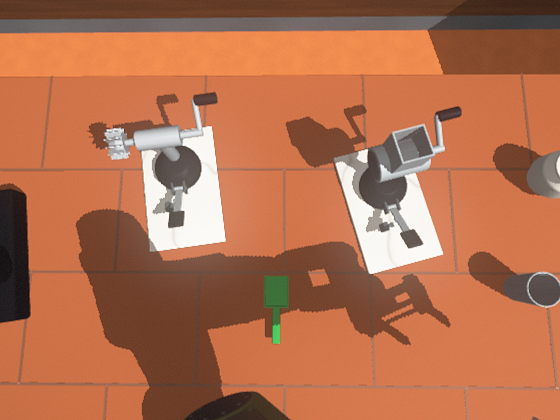

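The scraper (burr) is at top-view px (165,140), with its paddle at about (176,219) and at about (241,290) in the side view. The grater (chute) is at about (405,150), with its paddle at about (411,239) in the top view and (332,142) in the side view.

```bash
cat > h.py <<'E'
import cv2,numpy as np
from cell import get_calibration
def ray(n,p):
    c=get_calibration(n);K=np.array(c["intrinsics"]);T=np.array(c["pose"])
    d=T[:3,:3]@np.linalg.solve(K,[p[0],p[1],1.]);return T[:3,3],d/np.linalg.norm(d)
def tri(a,b):
    (o,d),(p,e)=a,b
    s=np.linalg.lstsq(np.c_[d,-e],p-o,rcond=None)[0]
    A=o+s[0]*d;B=p+s[1]*e;return (A+B)/2,np.linalg.norm(A-B)
def onz(n,p,z):
    o,d=ray(n,p);return o+d*(z-o[2])/d[2]
E
python3 - <<'E'
import cv2,numpy as np
t=cv2.imread("pics/top0.png");s=cv2.imread("pics/side0.png")
def crop(im,x,y,w,h,k):return cv2.resize(im[y:y+h,x:x+w],None,fx=k,fy=k,interpolation=cv2.INTER_NEAREST)
a=crop(t,145,180,66,60,6);b=crop(s,190,265,66,60,6)
c=crop(t,370,190,66,60,6)[:240];
cv2.imwrite("pics/crops.png",np.hstack([a,b]))
for n,im,(x,y,w,h) in(("top",t,(155,195,50,45)),("side",s,(225,275,35,35)),("topG",t,(390,220,50,40)),("sideG",s,(318,128,30,30))):
    m=(im[y:y+h,x:x+w].max(2)<60).astype(np.uint8)
    N,L,S,C=cv2.connectedComponentsWithStats(m)
    for i in range(1,N):
        if S[i,4]>25:
            r=cv2.boxPoints(cv2.minAreaRect(np.argwhere(L==i)[:,::-1].astype(np.float32)))+[x,y]
            print(n,S[i,4],(C[i]+[x,y]).round(1),r.round(1).tolist())
E
```

```text
side 180 [240.6 289.7] [[229.4, 286.6], [248.9, 281.8], [251.6, 292.6], [232.1, 297.5]]
sideG 91 [331.1 141.3] [[322.6, 142.2], [336.6, 135.2], [339.4, 140.8], [325.4, 147.8]]
```

View pics/crops.png

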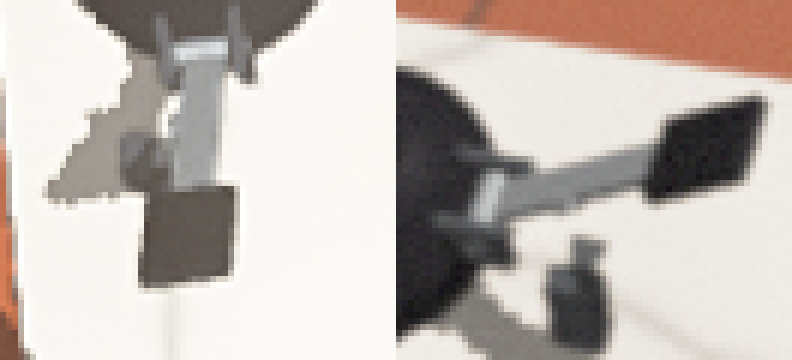

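Run:
```python
import cv2,numpy as np
from h import *
t=cv2.imread("pics/top0.png")
R={}
for n,(x,y,w,h) in(("top",(160,205,35,30)),("topG",(393,225,40,30))):
    m=((t[y:y+h,x:x+w].max(2)<90)).astype(np.uint8); m=cv2.morphologyEx(m,cv2.MORPH_OPEN,np.ones((3,3),np.uint8))
    N,L,S,C=cv2.connectedComponentsWithStats(m)
    for i in range(1,N):
        if S[i,4]>60:
            r=cv2.boxPoints(cv2.minAreaRect(np.argwhere(L==i)[:,::-1].astype(np.float32)))+[x,y]
            print(n,S[i,4],(C[i]+[x,y]).round(1),r.round(1).tolist()); R[n]=C[i]+[x,y]
            if n=="top":
              q=[onz("top",p,95) for p in r]; print(np.round(q,0).tolist())
for a,b in(("top",(240.6,289.7)),("topG",(331.1,141.3))):
    print(a,tri(ray("top",R[a]),ray("side",b)))
# tile corners scraper from top (tile white)
m=cv2.inRange(t,(185,190,195),(255,255,255)); m=cv2.morphologyEx(m,cv2.MORPH_OPEN,np.ones((3,3),np.uint8))
N,L,S,C=cv2.connectedComponentsWithStats(m)
for i in range(1,N):
    if S[i,4]>2500:
        r=cv2.boxPoints(cv2.minAreaRect(np.argwhere(L==i)[:,::-1].astype(np.float32)))
        q=np.array([onz("top",p,8)[:2] for p in r]); print("tile",S[i,4],r.round(0).tolist(),q.round(0).tolist(),[np.linalg.norm(q[k]-q[k-1]).round() for k in range(4)])
# hinge (176.5? ) from crop: bracket centre px
print("hinge z34",onz("top",(145+203/6,180+45/6),40))
# green thing
```

```text
Traceback (most recent call last):
KeyError: 'top'
```

```bash
cat > m.py <<'E'
import cv2,numpy as np
from h import *
t=cv2.imread("pics/top0.png")
print(t[219,176],t[239,411],t[203,177])
R={}
for n,(x,y,w,h) in(("top",(160,205,35,30)),("topG",(393,225,40,30))):
    m=((t[y:y+h,x:x+w].max(2)<110)).astype(np.uint8); m=cv2.morphologyEx(m,cv2.MORPH_OPEN,np.ones((3,3),np.uint8))
    N,L,S,C=cv2.connectedComponentsWithStats(m)
    for i in range(1,N):
        if S[i,4]>60:
            r=cv2.boxPoints(cv2.minAreaRect(np.argwhere(L==i)[:,::-1].astype(np.float32)))+[x,y]
            print(n,S[i,4],(C[i]+[x,y]).round(1),r.round(1).tolist()); R[n]=C[i]+[x,y]
            q=[onz("top",p,95) for p in r]; print(np.round(q,0).tolist())
for a,b in(("top",(240.6,289.7)),("topG",(331.1,141.3))):
    if a in R: print(a,tri(ray("top",R[a]),ray("side",b)))
m=cv2.inRange(t,(185,190,195),(255,255,255)); m=cv2.morphologyEx(m,cv2.MORPH_OPEN,np.ones((3,3),np.uint8))
N,L,S,C=cv2.connectedComponentsWithStats(m)
for i in range(1,N):
    if S[i,4]>2500:
        r=cv2.boxPoints(cv2.minAreaRect(np.argwhere(L==i)[:,::-1].astype(np.float32)))
        q=np.array([onz("top",p,8)[:2] for p in r]); print("tile",S[i,4],q.round(0).tolist(),[np.linalg.norm(q[k]-q[k-1]).round() for k in range(4)])
print("hinge",onz("top",(145+203/6,180+45/6),40))
E
python3 m.py
```

```text
[80 86 95] [ 83  89 102] [161 163 162]
top 243 [174.8 217.5] [[166.0, 207.0], [183.0, 207.0], [183.0, 226.0], [166.0, 226.0]]
[[582.0, 217.0, 95.0], [582.0, 180.0, 95.0], [541.0, 178.0, 95.0], [541.0, 215.0, 95.0]]
topG 245 [411.  238.2] [[400.0, 233.6], [412.2, 226.3], [422.3, 243.2], [410.1, 250.5]]
[[525.0, -285.0, 95.0], [540.0, -312.0, 95.0], [505.0, -331.0, 95.0], [489.0, -305.0, 95.0]]
top (array([559.11614732, 197.11618417,  91.62857269]), np.float64(1.5655377366016905))
topG (array([ 516.77731759, -308.99888193,   91.30297894]), np.float64(2.8366667713398916))
tile 5421 [[836.0, 334.0], [860.0, 147.0], [513.0, 97.0], [492.0, 273.0]] [np.float64(350.0), np.float64(189.0), np.float64(350.0), np.float64(177.0)]
tile 4800 [[707.0, -165.0], [763.0, -344.0], [487.0, -409.0], [435.0, -238.0]] [np.float64(281.0), np.float64(188.0), np.float64(284.0), np.float64(179.0)]
hinge [638.40756327 204.77042544  40.        ]
```

Run:
```python
from h import *
for p in((176,218.6),(176.5,219.3)):
  print(p,tri(ray("top",p),ray("side",(240.6,289.7))), onz("top",p,95))
print(onz("side",(240.6,289.7),95))
```

```text
(176, 218.6) (array([558.4831042 , 195.48206331,  89.14374846]), np.float64(1.3241832468442716)) [556.96803096 193.76576705  95.        ]
(176.5, 219.3) (array([557.93405014, 194.80891363,  88.17274047]), np.float64(3.0454826711544363)) [555.44131624 192.61551341  95.        ]
[557.16381126 199.08368482  95.        ]
```

Request:
{"name": "carry_out", "arguments": {"series": [{"delta_pos": [20,50,0],"turn": [0,0,0],"hand": 0},{"delta_pos": [45,100,0],"turn": [0,0,-0.05],"hand": 0},{"delta_pos": [70,150,0],"turn": [0,0,-0.1],"hand": 0},{"delta_pos": [95,200,0],"turn": [0,0,-0.15],"hand": 0},{"delta_pos": [120,250,0],"turn": [0,0,-0.2],"hand": 0},{"delta_pos": [145,300,0],"turn": [0,0,-0.25],"hand": 0},{"delta_pos": [170,350,0],"turn": [0,0,-0.28],"hand": 0},{"delta_pos": [190,400,0],"turn": [0,0,-0.28],"hand": 0}]}}

```text
clock: 1.1
eef_pos: [403.5, -105.3, 184.2]
eef_rot: [3.142, 0.0, 0.117]
wrist_force: [-0.0, -0.5, 1.2]
finger_gap: 17.4
```

Request:
{"name": "carry_out", "arguments": {"series": [{"delta_pos": [25,50,0],"turn": [0,0,0],"hand": 0},{"delta_pos": [50,100,0],"turn": [0,0,0],"hand": 0},{"delta_pos": [75,150,0],"turn": [0,0,0],"hand": 0},{"delta_pos": [100,200,0],"turn": [0,0,0],"hand": 0},{"delta_pos": [125,250,0],"turn": [0,0,0],"hand": 0},{"delta_pos": [140,285,0],"turn": [0,0,0],"hand": 0},{"delta_pos": [150,300,0],"turn": [0,0,0],"hand": 0},{"delta_pos": [150,300,-40],"turn": [0,0,0],"hand": 0}]}}

```text
clock: 2.1
eef_pos: [554.5, 194.5, 145.4]
eef_rot: [-3.141, -0.004, 0.119]
wrist_force: [-0.4, 0.4, -0.2]
finger_gap: 0.5
```

Run:
```python
from cell import *
import cv2,numpy as np
print(read_state()["eef_pos"])
a=[camera(n)[:,:,::-1] for n in("side","wrist")]
cv2.imwrite("pics/c1.png",cv2.resize(np.hstack([cv2.resize(a[0][210:420,50:330],(560,420)),a[1]]),(800,300)))
```

```text
[554.5184966  194.45798533 145.42679577]
```

View pics/c1.png

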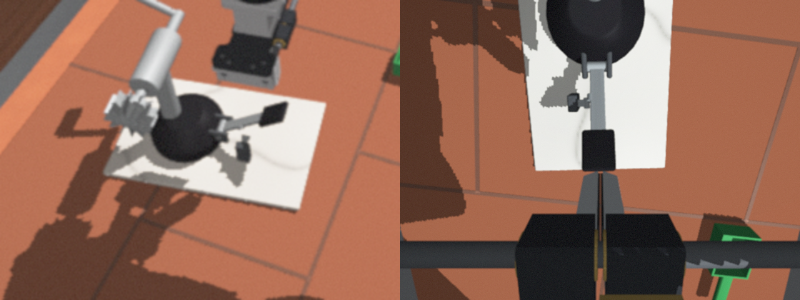

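The wrist view shows the paddle at about (279,210) wrist px, in line with the shut fingers. I'll check its position from this view.

Run:
```python
from h import *
from cell import *
w=camera("wrist")[:,:,::-1]
x,y,W,H=235,170,90,75
m=(w[y:y+H,x:x+W].max(2)<70).astype(np.uint8);N,L,S,C=cv2.connectedComponentsWithStats(m)
for i in range(1,N):
    if S[i,4]>300: c=C[i]+[x,y];print(S[i],c,onz("wrist",c,95),tri(ray("wrist",c),ray("top",(176,218.8))))
```

```text
[  20   11   46   57 2512] [276.88296178 209.18590764] [557.1430986  195.41016614  95.        ] (array([556.65585262, 194.9111197 ,  92.29074172]), np.float64(1.0451085759624703))
```

Three views agree on a paddle position of about (557,195,93). Pressing now, following it outwards.

Request:
{"name": "carry_out", "arguments": {"series": [{"delta_pos": [0,0,-25],"turn": [0,0,0],"hand": 0},{"delta_pos": [0,0,-42],"turn": [0,0,0],"hand": 0},{"delta_pos": [0,0,-52],"turn": [0,0,0],"hand": 0},{"delta_pos": [-3,0,-60],"turn": [0,0,0],"hand": 0},{"delta_pos": [-6,-1,-69],"turn": [0,0,0],"hand": 0},{"delta_pos": [-9,-1,-78],"turn": [0,0,0],"hand": 0},{"delta_pos": [-11,-1,-87],"turn": [0,0,0],"hand": 0},{"delta_pos": [-13,-2,-95],"turn": [0,0,0],"hand": 0}]}}

```text
clock: 3.25
eef_pos: [539.9, 191.1, 48.7]
eef_rot: [-3.141, 0.0, 0.118]
wrist_force: [-1.1, 0.2, 2.9]
finger_gap: 0.6
```

Request:
{"name": "carry_out", "arguments": {"series": [{"delta_pos": [-1,0,-4],"turn": [0,0,0],"hand": 0},{"delta_pos": [-1,0,-8],"turn": [0,0,0],"hand": 0},{"delta_pos": [-1,0,-10],"turn": [0,0,0],"hand": 0},{"delta_pos": [-1,0,-11],"turn": [0,0,0],"hand": 0}]}}

```text
clock: 3.75
eef_pos: [539.1, 190.9, 38.3]
eef_rot: [3.142, -0.0, 0.118]
wrist_force: [-3.0, -1.0, 3.5]
finger_gap: 0.5
```

Request:
{"name": "carry_out", "arguments": {"series": [{"delta_pos": [0,0,-1],"turn": [0,0,0],"hand": 0},{"delta_pos": [0,0,-1.5],"turn": [0,0,0],"hand": 0}]}}

```text
clock: 4.0
eef_pos: [539.1, 191.0, 36.7]
eef_rot: [-3.142, 0.0, 0.118]
wrist_force: [-1.4, -1.7, 3.4]
finger_gap: 0.1
```

Request:
{"name": "carry_out", "arguments": {"series": [{"delta_pos": [0,0,-1],"turn": [0,0,0],"hand": 0},{"delta_pos": [0,0,-1.5],"turn": [0,0,0],"hand": 0}]}}

```text
clock: 4.25
eef_pos: [539.0, 191.0, 35.2]
eef_rot: [-3.142, 0.0, 0.118]
wrist_force: [-2.0, -0.2, 3.1]
finger_gap: 0.6
```

Run:
```python
from cell import *
import cv2,numpy as np
print(read_state()["wrist_force"])
a=[camera(n)[:,:,::-1] for n in("side","wrist")]
cv2.imwrite("pics/c2.png",np.hstack([cv2.resize(a[0][250:350,180:310],(520,400)),cv2.resize(a[1][80:300,200:350],(273,400))]))
```

```text
[-2.01857437 -0.23038748  3.12964427]
```

View pics/c2.png

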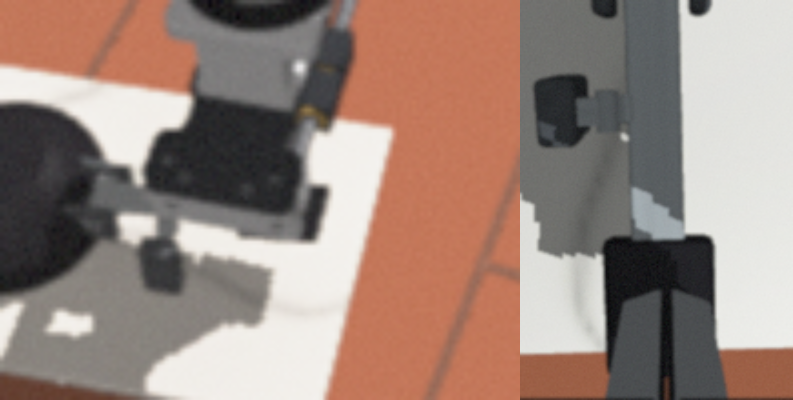

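Request:
{"name": "carry_out", "arguments": {"series": [{"delta_pos": [0,0,-1],"turn": [0,0,0],"hand": 0},{"delta_pos": [0,0,-2],"turn": [0,0,0],"hand": 0}]}}

```text
clock: 4.6
eef_pos: [539.0, 191.0, 33.1]
eef_rot: [-3.142, 0.0, 0.118]
wrist_force: [-0.0, -0.3, 1.0]
finger_gap: 0.5
```

Request:
{"name": "carry_out", "arguments": {"series": [{"delta_pos": [0,0,-1],"turn": [0,0,0],"hand": 0},{"delta_pos": [0,0,-2],"turn": [0,0,0],"hand": 0}]}}

```text
clock: 4.85
eef_pos: [539.1, 191.0, 31.1]
eef_rot: [-3.142, 0.0, 0.118]
wrist_force: [-1.5, -0.4, 2.0]
finger_gap: 0.5
```

Run:
```python
from cell import *
import cv2,numpy as np
a=[camera(n)[:,:,::-1] for n in("side","wrist")]
cv2.imwrite("pics/c3.png",np.hstack([cv2.resize(a[0][250:350,180:310],(520,400)),cv2.resize(a[1][80:300,200:350],(273,400))]))
print(read_state()["wrist_force"])
```

```text
[-0.4943637  -0.13728935  2.32642644]
```

View pics/c3.png

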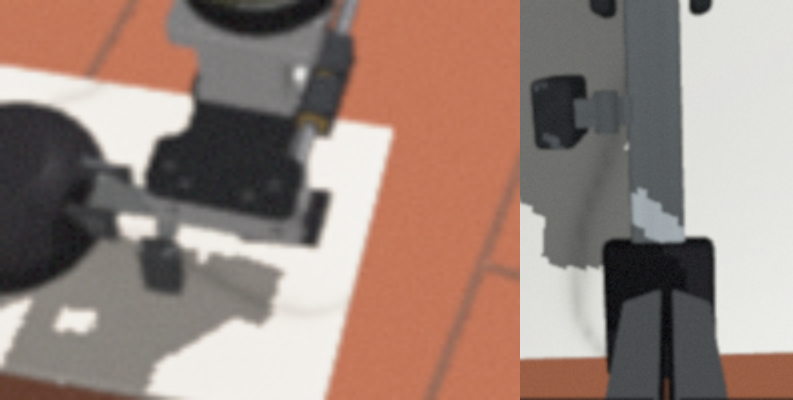

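Request:
{"name": "carry_out", "arguments": {"series": [{"delta_pos": [0,0,-1],"turn": [0,0,0],"hand": 0},{"delta_pos": [0,0,-2],"turn": [0,0,0],"hand": 0}]}}

```text
clock: 5.2
eef_pos: [539.0, 191.0, 29.2]
eef_rot: [-3.142, 0.0, 0.118]
wrist_force: [-0.9, -0.8, 0.6]
finger_gap: 0.2
```

Request:
{"name": "carry_out", "arguments": {"series": [{"delta_pos": [0,0,-1],"turn": [0,0,0],"hand": 0},{"delta_pos": [0,0,-1.5],"turn": [0,0,0],"hand": 0}]}}

```text
clock: 5.45
eef_pos: [539.0, 191.0, 27.6]
eef_rot: [3.142, 0.0, 0.118]
wrist_force: [-0.2, -0.4, 0.6]
finger_gap: 0.5
```

Run:
```python
from cell import *
import cv2,numpy as np
a=[camera(n)[:,:,::-1] for n in("side","wrist")]
cv2.imwrite("pics/c4.png",np.hstack([cv2.resize(a[0][250:350,180:310],(520,400)),cv2.resize(a[1][80:300,200:350],(273,400))]))
print(read_state()["wrist_force"])
```

```text
[-1.20332799  0.87305148 -0.36226947]
```

View pics/c4.png

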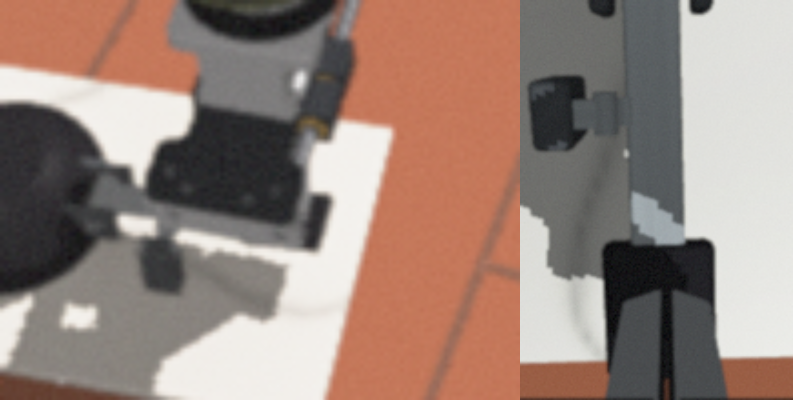

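Run:
```python
from h import *
from cell import *
c=get_calibration("wrist");K=np.array(c["intrinsics"]);T=np.array(c["pose"])
s=read_state()
p=T[:3,:3].T@(s["eef_pos"]-T[:3,3]);print("tcp px",(K@p/p[2])[:2],s["eef_pos"],T[:3,3])
for z in(60,50,38,28): print(z,onz("wrist",(276,212),z),onz("wrist",(245,212),z),onz("wrist",(306,212),z))
cv2.imwrite("pics/c5.png",np.hstack([cv2.resize(camera("top")[170:250,140:215,::-1],(375,400)),cv2.resize(camera("wrist")[180:280,220:330,::-1],(425,386)).copy()[:400] if 0 else cv2.resize(camera("wrist")[180:280,220:330,::-1],(425,400))]))
```

```text
tcp px [279.66511488 240.30251935] [539.04146715 190.97149843  27.63839784] [615.62429134 199.64842487 227.30974228]
60 [565.92499509 195.89569     60.        ] [564.13479372 210.96932918  60.        ] [567.65724877 181.30997509  60.        ]
50 [562.95449884 195.67139136  50.        ] [561.05729823 211.64597264  50.        ] [564.79028825 180.21389727  50.        ]
38 [559.38990334 195.40223298  38.        ] [557.36430365 212.4579448   38.        ] [561.34993563 178.89860388  38.        ]
28 [556.41940708 195.17793434  28.        ] [554.28680817 213.13458826  28.        ] [558.48297511 177.80252606  28.        ]
```

View pics/c5.png

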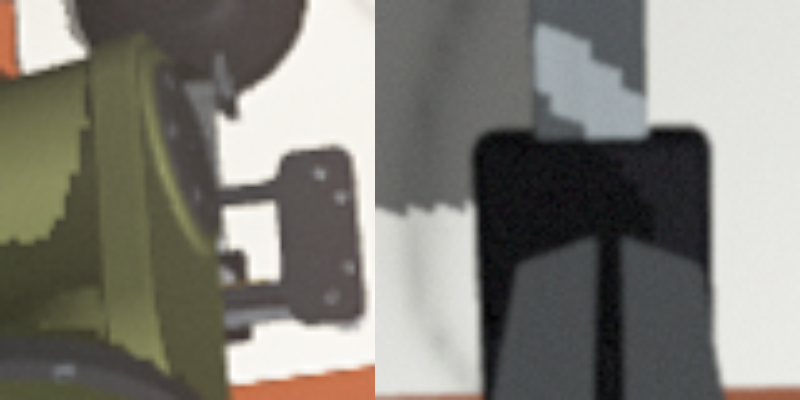

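Request:
{"name": "carry_out", "arguments": {"series": [{"delta_pos": [0,0,-1],"turn": [0,0,0],"hand": 0},{"delta_pos": [0,0,-2],"turn": [0,0,0],"hand": 0}]}}

```text
clock: 5.9
eef_pos: [539.1, 190.9, 25.7]
eef_rot: [-3.142, 0.0, 0.118]
wrist_force: [-0.2, 0.2, -0.2]
finger_gap: 0.4
```

Run:
```python
from cell import *
import cv2,numpy as np
for i in range(4):
  a=[camera(n)[:,:,::-1] for n in("side","wrist")];print(read_state()["wrist_force"].round(1))
cv2.imwrite("pics/c6.png",np.hstack([cv2.resize(a[0][270:330,220:280],(400,400)),cv2.resize(a[1][180:280,220:330],(400,400))]))
```

```text
[0.6 0.  0.7]
[ 0.4 -0.3 -0.7]
[-0.1 -0.6 -0.8]
[-0.8  0.9 -0.7]
```

View pics/c6.png

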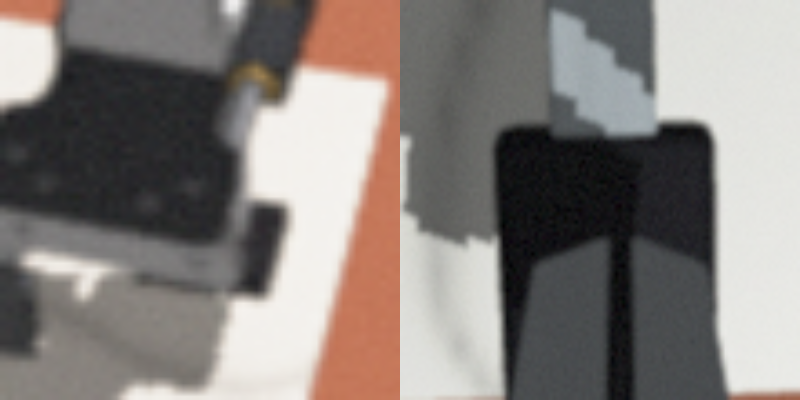

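Request:
{"name": "carry_out", "arguments": {"series": [{"delta_pos": [0,0,-1],"turn": [0,0,0],"hand": 0},{"delta_pos": [0,0,-2],"turn": [0,0,0],"hand": 0},{"delta_pos": [0,0,-2],"turn": [0,0,0],"hand": 0}]}}

```text
clock: 6.68
eef_pos: [539.0, 190.9, 23.6]
eef_rot: [3.142, 0.0, 0.118]
wrist_force: [-0.1, -0.4, 0.1]
finger_gap: 0.4
```

Request:
{"name": "carry_out", "arguments": {"series": [{"delta_pos": [0,0,-1],"turn": [0,0,0],"hand": 0},{"delta_pos": [0,0,-2],"turn": [0,0,0],"hand": 0},{"delta_pos": [0,0,-2],"turn": [0,0,0],"hand": 0}]}}

```text
clock: 7.05
eef_pos: [539.0, 190.9, 21.7]
eef_rot: [3.142, 0.0, 0.118]
wrist_force: [0.3, -0.3, -0.0]
finger_gap: 0.2
```

Request:
{"name": "carry_out", "arguments": {"series": [{"delta_pos": [0,0,5],"turn": [0,0,0],"hand": 0},{"delta_pos": [0,0,10],"turn": [0,0,0],"hand": 0},{"delta_pos": [0,0,15],"turn": [0,0,0],"hand": 0},{"delta_pos": [0,0,20],"turn": [0,0,0],"hand": 0}]}}

```text
clock: 7.55
eef_pos: [539.1, 191.0, 42.3]
eef_rot: [-3.142, -0.0, 0.118]
wrist_force: [0.3, -0.1, -0.2]
finger_gap: 0.7
```

Run:
```python
from cell import *
import cv2,numpy as np
a=[camera(n)[:,:,::-1] for n in("side","wrist")];print(read_state()["wrist_force"].round(1))
cv2.imwrite("pics/c7.png",np.hstack([cv2.resize(a[0][250:340,190:280],(400,400)),cv2.resize(a[1][80:300,180:380],(400,400))]))
```

```text
[ 0.3 -0.2 -0.2]
```

View pics/c7.png

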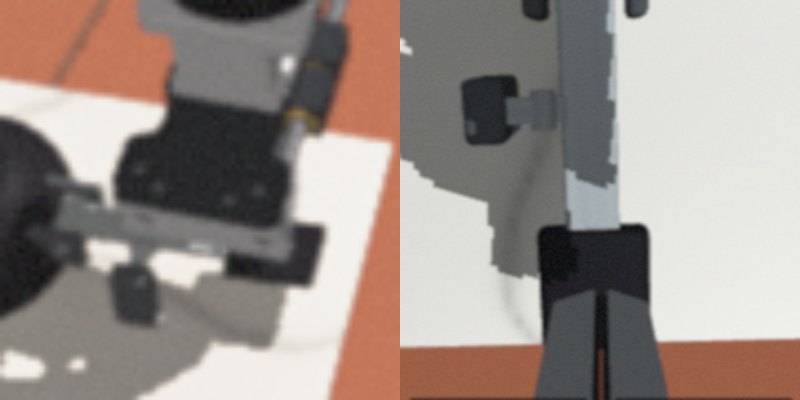

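The lever is staying down with no contact force. I'll back off further and measure it in the clear.

Request:
{"name": "carry_out", "arguments": {"series": [{"delta_pos": [0,0,20],"turn": [0,0,0],"hand": 0},{"delta_pos": [0,0,50],"turn": [0,0,0],"hand": 0},{"delta_pos": [-40,-30,80],"turn": [0,0,0],"hand": 0},{"delta_pos": [-80,-70,110],"turn": [0,0,0],"hand": 0},{"delta_pos": [-120,-120,120],"turn": [0,0,0],"hand": 0},{"delta_pos": [-140,-170,120],"turn": [0,0,0],"hand": 0},{"delta_pos": [-150,-200,120],"turn": [0,0,0],"hand": 0}]}}

```text
clock: 8.52
eef_pos: [388.0, -10.7, 162.1]
eef_rot: [3.141, -0.001, 0.117]
wrist_force: [-0.2, 0.5, 0.3]
finger_gap: 0.3
```

Run:
```python
from cell import *
import cv2,numpy as np
t=camera("top")[:,:,::-1];s=camera("side")[:,:,::-1]
cv2.imwrite("pics/top8.png",t);cv2.imwrite("pics/side8.png",s)
cv2.imwrite("pics/c8.png",np.hstack([cv2.resize(t[170:250,140:220],(400,400)),cv2.resize(s[250:330,180:260],(400,400))]))
cv2.imwrite("pics/c9.png",np.hstack([cv2.resize(t[180:260,370:450],(400,400)),cv2.resize(s[110:190,270:350],(400,400))]))
```

```text
(no output)
```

View pics/c8.png

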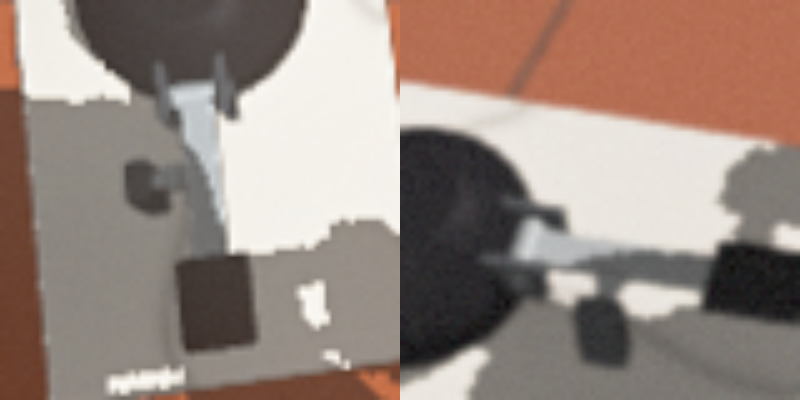

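View pics/c9.png

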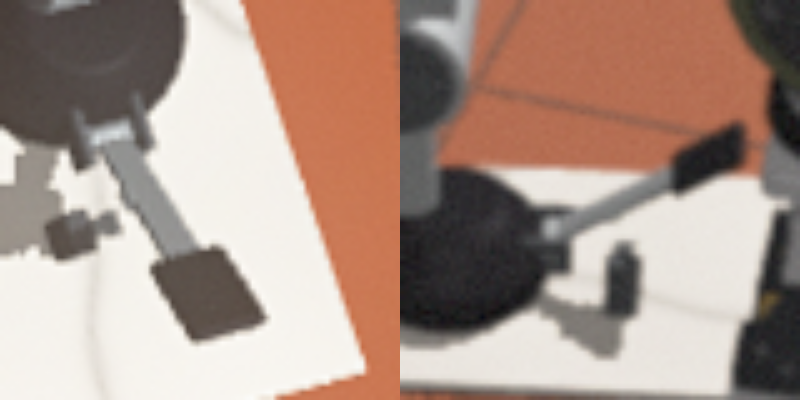

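Run:
```python
from h import *
s=cv2.imread("pics/side8.png");t=cv2.imread("pics/top8.png")
x,y,w,h=235,290,40,35
m=(s[y:y+h,x:x+w].max(2)<50).astype(np.uint8);N,L,S,C=cv2.connectedComponentsWithStats(m)
for i in range(1,N):
    if S[i,4]>60:
        c=C[i]+[x,y];print(S[i],c); print(tri(ray("top",(182.8,230.1)),ray("side",c)))
cv2.imwrite("pics/c10.png",cv2.resize(s[285:325,225:285],(780,520)))
```

```text
[  6   9  22  15 251] [251.33864542 306.09561753]
(array([539.79924552, 192.76805494,  35.40647258]), np.float64(1.6398878994158268))
```

View pics/c10.png

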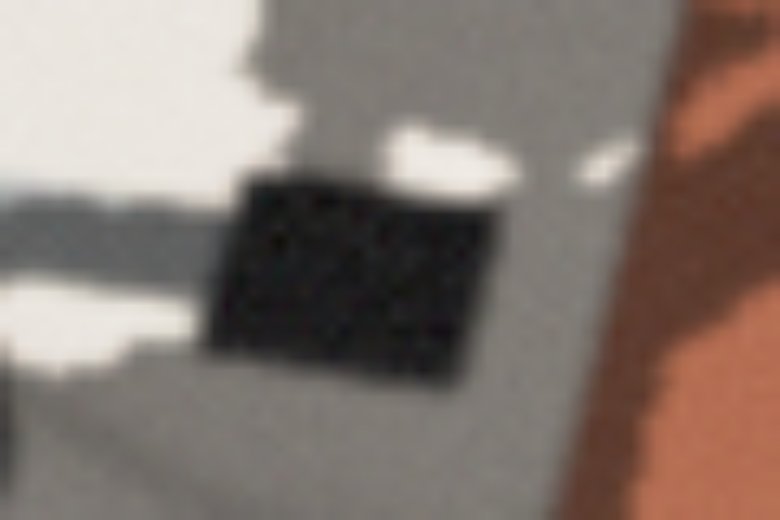

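Run:
```python
from h import *
for a,b in(((189.3,220.5),(243.8,298.3)),((190.8,238.1),(263,300.5))): print(tri(ray("top",a),ray("side",b)))
```

```text
(array([562.53151561, 179.1376903 ,  33.08896061]), np.float64(1.806491445460756))
(array([521.37954943, 173.23852352,  37.22718935]), np.float64(2.0315669270021917))
```

Request:
{"name": "carry_out", "arguments": {"series": [{"delta_pos": [60,100,40],"turn": [0,0,0],"hand": 0},{"delta_pos": [110,160,40],"turn": [0,0,0],"hand": 0},{"delta_pos": [110,200,40],"turn": [0,0,0],"hand": 0},{"delta_pos": [110,200,40],"turn": [0,0,0],"hand": 0}]}}

```text
clock: 9.12
eef_pos: [499.5, 194.1, 201.6]
eef_rot: [-3.141, 0.0, 0.119]
wrist_force: [-0.2, -0.7, 0.9]
finger_gap: 0.7
```

Run:
```python
from cell import *
import cv2,numpy as np
w=camera("wrist")[:,:,::-1];c=get_calibration("wrist");np.savez("w1.npz",K=c["intrinsics"],T=c["pose"])
cv2.imwrite("pics/w1.png",w);print(read_state()["eef_pos"],np.array(c["pose"])[:3,3])
```

```text
[500.56435655 197.45014257 201.70173002] [577.03656057 206.12050104 401.41569776]
```

View pics/w1.png

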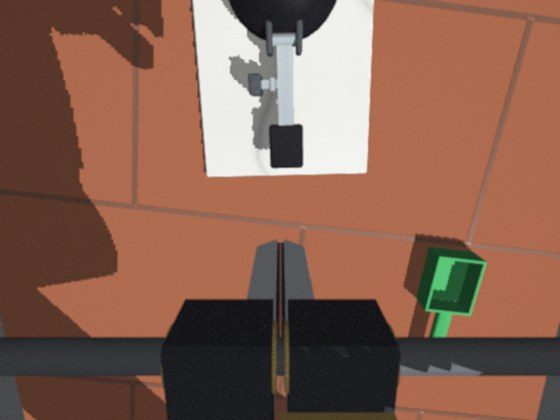

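Request:
{"name": "carry_out", "arguments": {"series": [{"delta_pos": [-20,-60,0],"turn": [0,0,0],"hand": 0},{"delta_pos": [-20,-100,0],"turn": [0,0,0],"hand": 0},{"delta_pos": [-20,-100,0],"turn": [0,0,0],"hand": 0},{"delta_pos": [-20,-100,0],"turn": [0,0,0],"hand": 0}]}}

```text
clock: 9.68
eef_pos: [479.2, 91.7, 201.7]
eef_rot: [-3.141, 0.0, 0.118]
wrist_force: [0.1, 0.7, 0.4]
finger_gap: 0.4
```

Run:
```python
from h import *
from cell import *
w2=camera("wrist")[:,:,::-1];cv2.imwrite("pics/w2.png",w2)
w1=cv2.imread("pics/w1.png");z=np.load("w1.npz")
c=get_calibration("wrist")
def R(K,T,p):
    d=T[:3,:3]@np.linalg.solve(K,[p[0],p[1],1.]);return T[:3,3],d/np.linalg.norm(d)
def blobs(w):
    m=(w.max(2)<45).astype(np.uint8);N,L,S,C=cv2.connectedComponentsWithStats(m)
    o=[]
    for i in range(1,N):
        if 700<S[i,4]<2500 and S[i,3]<60 and S[i,2]<60:
            q=np.argwhere(L==i)[:,::-1].astype(np.float32); o.append((S[i].tolist(),C[i],cv2.boxPoints(cv2.minAreaRect(q))))
    return o
a,b=blobs(w1),blobs(w2)
for o in a+b: print(o)
if len(a)==len(b)==1:
    T1,K1=z["T"],z["K"];T2,K2=np.array(c["pose"]),np.array(c["intrinsics"])
    print(tri(R(K1,T1,a[0][1]),R(K2,T2,b[0][1])))
    f=lambda r:r[np.lexsort((r[:,0],np.round(r[:,1]/15)))]
    for p,q in zip(f(a[0][2]),f(b[0][2])): print(p,q,tri(R(K1,T1,p),R(K2,T2,q)))
```

```text
([168, 91, 35, 44, 812], array([182.4729064 , 115.62684729]), array([[167.33664,  91.36635],
       [198.9208 ,  88.20793],
       [203.38614, 132.86139],
       [171.80197, 136.0198 ]], dtype=float32))
```

Run:
```python
from h import *
from cell import *
w1=cv2.imread("pics/w1.png");w2=cv2.imread("pics/w2.png");z=np.load("w1.npz");c=get_calibration("wrist")
def R(K,T,p):
    d=T[:3,:3]@np.linalg.solve(K,[p[0],p[1],1.]);return T[:3,3],d/np.linalg.norm(d)
def blob(w,x,y,W,H):
    m=(w[y:y+H,x:x+W].max(2)<80).astype(np.uint8);N,L,S,C=cv2.connectedComponentsWithStats(m);i=1+S[1:,4].argmax()
    r=cv2.boxPoints(cv2.minAreaRect(np.argwhere(L==i)[:,::-1].astype(np.float32)))+[x,y]
    print(S[i]);r=r[np.argsort(r[:,1])];return C[i]+[x,y],(r[0]+r[1])/2,(r[2]+r[3])/2
a=blob(w1,255,115,60,65);b=blob(w2,150,80,70,70)
for n,p,q in zip(("mid","hinge edge","outer edge"),a,b): print(n,p,q,tri(R(z["K"],z["T"],p),R(np.array(c["intrinsics"]),np.array(c["pose"]),q)))
cv2.imwrite("pics/c11.png",np.hstack([cv2.resize(w1[110:180,250:320],(400,400)),cv2.resize(w2[75:145,150:220],(400,400))]))
```

```text
[  14   10   33   42 1315]
[  17   11   37   44 1440]
mid [285.59847909 145.48593156] [185.23402778 112.49722222] (array([538.48905911, 196.44957783,  25.02949196]), np.float64(0.5364419954107285))
hinge edge [285. 125.] [183.24966717  89.87039566] (array([559.73718404, 199.56575935,  25.13332079]), np.float64(0.5741869768603656))
outer edge [285. 166.] [186.59754562 135.06685257] (array([516.17098457, 194.39628395,  22.89469247]), np.float64(1.447387116879104))
```

View pics/c11.png

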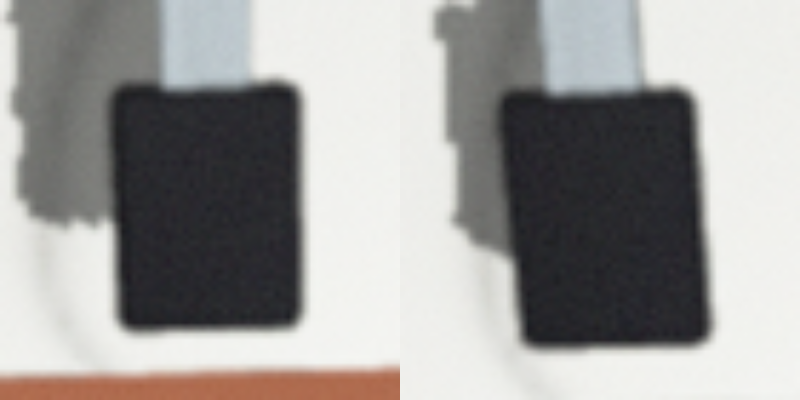

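Run:
```python
from cell import *
print(read_state()["clock"],sign_off())
```

```text
the job is handed in; nothing more can be done
9.725 None
```

I pressed the scraper's lever down with the shut fingers and it stayed down by itself. I backed the arm clear and handed the job in at 9.7 s; sign-off gives no verdict.

**Locating the paddle:** the top and side views put it about 88–92 mm up, and the wrist view gave 92 mm (text: 95 mm). I took its position as (557, 195).

**Pressing:** the reported force stayed at 3.5 N or less between the moves. It fell to about zero once the reported TCP height went below about 30 mm.

**Last checks:**
- **Scraper lever:** it stayed level for about 2 s after the arm lifted away. The top and side views put the paddle about 35 mm up and about 99 mm from the hinge (text: 38 mm and 100 mm when down).
- **Grater lever:** it still looks fully up in the top and side views. I did not measure its angle, and the arm never came near it.
- **Robot:** clear of everything, with the force reading near zero.

**Checks that failed or disagreed:**
- **Wrist stereo height:** it gave only 25 mm for the paddle. The arm was still settling about 3 mm in the first picture, so I trusted only its result that the paddle is level to about 2 mm over its length.
- **TCP height:** the reported height went down to 21.7 mm with no stop force, lower than the paddle top should allow. I can't explain this for certain.
- **Catch and stop forces:** I never saw the stop as a rise in force, and the 5 N catch force never showed. That the lever is caught rests on the force dropping away and on it staying level.

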